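Seat a turned blank in the V of a centring jig

ROBOT

A 6-joint arm with a two-finger parallel gripper is mounted at the origin on a cart in front of the work surface, level with it; the furniture and walls round the work are solid. World frame = base frame: x ahead of the robot, y to its left, z up, the work surface at z = 0. Lengths are in m, angles in rad, forces in N, time in s.
With the tool pointing down it reaches from about 0.35 to 0.875 m from the base axis. Payload 15.5 kg.
Tool frame: the origin (TCP) lies on the centre line of the jaws, within the pads' length; the fingertips stand 17 mm ahead of it and the grasp point (between the pads) lies 2 mm behind it (tcp_to_tips is the distance from the TCP to the fingertips, in m); z points along the fingers, x is the direction in which the jaws open and shut, and the axes are right-handed (so a half turn about z gives the same grasp; the last joint's range is limited). The gripper opens to 85 mm and grips with 20 to 120 N. Pads are 22 mm wide; open, the fingers measure 114 mm over their backs; the gripper's body (76 mm by 85 mm) begins 54 mm behind the grasp point. The pads swing forward as they close: fully open they stand 13 mm farther back than shut.
Start: joints at [-1.212, 0.494, 1.345, -0, 1.302, -0.096], TCP at [0.275, -0.561, 0.248] pointing down, gripper open.
Joint ranges: [-2.91, 2.91], [-0.82, 2.16], [0.22, 2.67], [-1.22, 4.37], [0.12, 2.79], [-3.08, 3.08]. Speed limits (rad/s): [1.89, 1.89, 2.57, 3.01, 3.01, 3.01].

INTERFACE

Orientations are given as a unit quaternion [x, y, z, w].
In Python, from station import * gives the robot as it stands. The module is installed in compiled form; this text tells all that it offers.
- The arm moves only by the shell command python3 -m creep 'ROWS' [OPENING] [FORCE]. ROWS is JSON, a list that holds one entry, the list of rows, each a list of 4 numbers: the shift along the tool's x, y, z in mm, then the turn about the tool's z in degrees. A call has 1 to 12 rows; each row shifts and turns the commanded pose from where the row before left it, along the tool's axes as they then stand; what a row does not reach is not made up. A row lasts 1/10 s, in which the tool goes at most 50 mm and 8.59 degrees, less where a joint would pass 70% of its speed; a pose out of reach is approached as far as the arm can. A call is refused whole if a number of a shift passes 50 or a number of a turn 8.59, either way. A call with a gripper value outside its range is refused whole. OPENING is the finger opening in mm, from 0 to 85.4, set as the call begins (- or left out, the last holds). The fingers move at their own pace and stop on an object; FORCE is the grip in N (left out, the last holds). Time passes only in rows, so rows that do not move let the fingers close. It gives the time, the measured TCP pose, the force and the opening at its end, in the units of the state.
- observe(): the state, without advancing time (a new reading comes with each control period).
- grab_frame(name): name is "side" or "top"; returns a dict with "image" (480x640x3 uint8, red, green, blue), "z_map" (480x640 float32, m along the optical axis (not along the pixel's ray), 0 where there is no reading), "fx", "fy", "cx", "cy" (pixels), "k1" (the pictures are not rectified: a ray, as slopes to the right and down, at radius r is drawn at 1 + k1 r^2 times it, then the intrinsics apply), "extrinsics" (4x4, takes a point from camera to world coordinates). Camera axes: x right, y down, z forward; pixel columns grow to the right and rows downward; lengths in m; the calibration is good to about 2 mm. A picture is of the moment at which its call begins.
- job_done(): hands the job in, once; it reports no verdict.
The state is a dict: "t": time; "q": joint angles; "joint_vel": joint speeds; "tau": joint torques, N m; "ee_pos": TCP position; "ee_rot": TCP orientation; "ft_force": force on the tool from outside, world axes, zero at the start; "wrist_torque": the same for the moment, N m; "opening": opening from 0.0 (shut) to 1.0 (fully open).
Only numpy, scipy, OpenCV 4.12 (cv2) and the standard library are available. Lean on these libraries where they do the work, as an engineer would, in place of code of your own. Each camera call takes 0.05 s, during which the arm holds its last target.

TASK

Stand the thicker of the two turned wooden blanks on the bed of the centring jig, between the sliding jaw and the V-block. Then slide the jaw up behind it and press the blank home, with a firm push of about a kilogram that does not force it, until it sits centred against both faces of the V; let go and leave it standing there with the jaw closed against it. Do not disturb the other things on the bench.

Things in the scene. Friction and masses are not known exactly. Their poses are not given: they have to be found in the camera images.
- blank: the work: plain wooden cylinder 50 mm in diameter, 85 mm tall, 0.1 to 0.16 kg, standing upright on a 4 mm thick sheet that covers the right part of the worktop; origin at the centre of its underside, z along its axis. It is the thicker of two blanks of equal height
- slim_blank: bystander: the thinner blank, 34 mm in diameter, 85 mm tall, upright; origin at the centre of its underside. Leave it where it is
- jig: centring jig, fixed: plywood bed 280 mm (x, from -135 to +145 mm) by 140 mm (y), 15 mm thick, with a 7 mm high, 8 mm wide guide strip along each long edge; origin at the centre of its underside. x points along the bed towards the V-block, away from the jaw
- vblock: dark steel V-block on a bracket fixed to the bed, 40 mm high, up to 7 mm off the jig's middle line; two upright flat faces at 45 degrees to its x axis, opening to its -x (to the jaw). Origin on the bed top: a 50 mm round against both faces has its axis at y = 0 and x between -11 and +11 mm, as the V is clamped anywhere on its adjusting rods. How far is not reported, and it does not move: feel for it
- v_mid (a point): the origin of vblock. The corner of the V lies 35 mm in +x of the seated axis, the faces end 7 mm in -x of it and 42 mm either side. Steel is ground and wood waxed, so a blank pressed off-centre slides to the middle. Home: the forces of both faces on the blank (1 to 1.4 x the push beyond the jaw's drag) must together pass 5 N, never 25 N; 8 to 13 N of push beyond the drag is right
- jaw: sliding jaw: wooden block 118 mm wide, 52 mm long, 40 mm high over the bed, with a smooth steel plate 100 mm wide, 34 mm high on its front; slides along the jig's x and stays where it is left. Origin on the bed top, in the middle of the plate's flat face that looks to +x (to the V-block); same axes as the jig
- jaw_slide (a joint): travel of the jaw towards the V-block in m, 0 (fully back, face 45 mm behind the jig's origin) to 0.11; starts nearly back. Sliding it takes about 4 N plus 15 N per m/s
- jaw_grip (a point): on the jaw's upright round wooden grip (22 mm in diameter, 45 mm high above the 40 mm jaw, axis 34 mm behind the jaw's face): the point on its axis 30 mm above the jaw's top, 15 mm below the grip's top, 85 mm above the worktop
- sanding_block: bystander: sanding block 65x101x32 mm; origin under its centre
- pencil: bystander: short pencil 120 mm long, lying; origin under its centre
- gouge: bystander: carving gouge 245 mm long with a wooden handle, lying; origin under its centre
- driver: bystander: screwdriver 172 mm long, lying; origin under its centre
Not all that is in view belongs to the job. Leave any yellow look-alike of the blank alone.

How it is judged:
By the outcome, as a careful person would: the job done as asked, in the order asked, and still so for the second after the job is handed in, with the robot touching nothing.
It also fails if it takes over 62 s, if anything falls off the work surface, if the arm or the gripper's body presses on something with over 40 N, if the wrist force passes 120 N, or if a joint passes its speed limit or range.

## Working session

There is one attempt and no reset: what is moved stays moved. The work goes in short steps, Python scripts to look and compute and a shell command to move; the robot and the scene stay as the last step left them, time stands still between calls to the robot, and variables do not carry over. Pictures are saved under pics/ and viewed, and the job is handed in when it is done.

```bash
mkdir -p pics
python3 - <<'E'
from station import *
import cv2,numpy as np
s=observe();print(s)
for n in("top","side"):
    f=grab_frame(n);cv2.imwrite(f"pics/{n}0.png",f["image"][:,:,::-1]);np.savez(f"{n}0.npz",**f)
    print(n,f["fx"],f["fy"],f["cx"],f["cy"],f["k1"],f["extrinsics"])
E
```

```text
{'t': 0.0, 'q': array([-1.21152904e+00,  4.94193831e-01,  1.34613262e+00,  2.38449296e-05,
        1.30252052e+00, -9.54753315e-02]), 'joint_vel': array([-0.00092982, -0.00098343,  0.00041115, -0.00087499,  0.00080087,
       -0.00106628]), 'tau': array([-1.47215906e-04, -8.82178617e+01, -3.83866131e+01, -2.48447959e-04,
        1.03132369e-02, -3.96630270e-06]), 'ee_pos': array([ 0.2744206 , -0.56114712,  0.24769313]), 'ee_rot': array([ 8.48299726e-01, -5.29515988e-01, -4.90950842e-04, -3.90420121e-04]), 'ft_force': array([ 0.09089272, -0.28659781, -0.66560911]), 'wrist_torque': array([ 0.02135937, -0.03179851, -0.01309846]), 'opening': 0.9985446618486854}
top 528.9194328988393 528.9194328988393 320.56616644521927 233.89253266318534 -0.09152963540186819 [[-0.01932788 -0.98832687  0.15111725  0.36697674]
 [-0.99981108  0.01879456 -0.00495683 -0.02776267]
 [ 0.00205879 -0.15118451 -0.98850342  1.43139417]
 [ 0.          0.          0.          1.        ]]
side 478.9424907437931 478.9424907437931 319.15357099292646 238.20691702173625 -0.03726996802709672 [[ 0.99975415  0.02162325 -0.00490608  0.57644573]
 [ 0.01619693 -0.56109559  0.82759253 -1.20565868]
 [ 0.01514246 -0.82746853 -0.56130788  0.86367344]
 [ 0.          0.          0.          1.        ]]
```

View pics/top0.png

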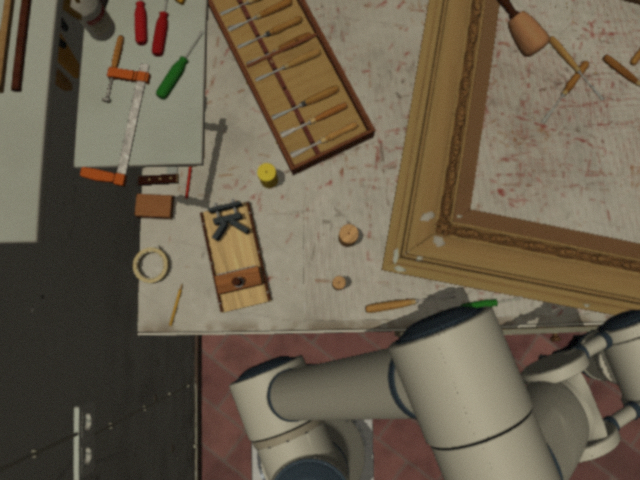

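View pics/side0.png

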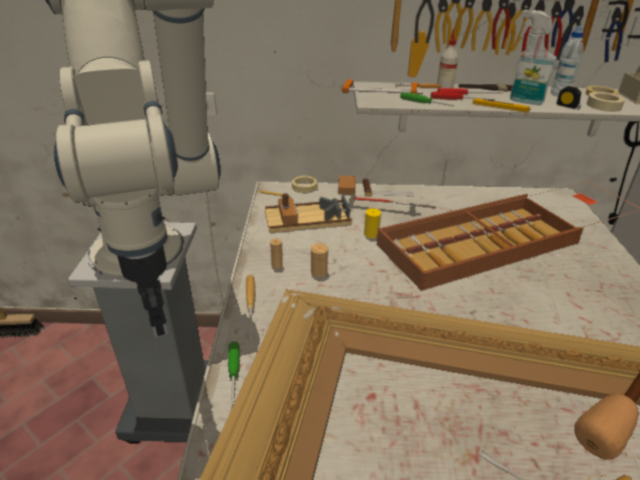

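```bash
cat > h.py <<'E'
import numpy as np,cv2
def K(f): return np.array([[f["fx"],0,f["cx"]],[0,f["fy"],f["cy"]],[0,0,1.]]),np.array([float(f["k1"]),0,0,0])
def ray(f,uv):
    k,d=K(f);p=cv2.undistortPoints(np.array(uv,float).reshape(-1,1,2),k,d).reshape(-1,2)
    E=np.array(f["extrinsics"]);return E[:3,3],np.c_[p,np.ones(len(p))]@E[:3,:3].T
def plane(f,uv,z):
    o,d=ray(f,uv);return o+d*((z-o[2])/d[:,2])[:,None]
def proj(f,P):
    k,d=K(f);E=np.linalg.inv(np.array(f["extrinsics"]));P=np.array(P,float).reshape(-1,3)
    return cv2.projectPoints(P,cv2.Rodrigues(E[:3,:3])[0],E[:3,3],k,d)[0].reshape(-1,2)
def crop(f,x0,y0,x1,y1,s,name):
    cv2.imwrite(name,cv2.resize(f["image"][y0:y1,x0:x1,::-1],None,fx=s,fy=s,interpolation=cv2.INTER_CUBIC))
E
python3 - <<'E'
from h import *
t=np.load("top0.npz");s=np.load("side0.npz")
crop(t,190,190,390,320,4,"pics/tc.png");crop(s,250,170,400,290,5,"pics/sc.png")
E
```

```text
(no output)
```

View pics/tc.png

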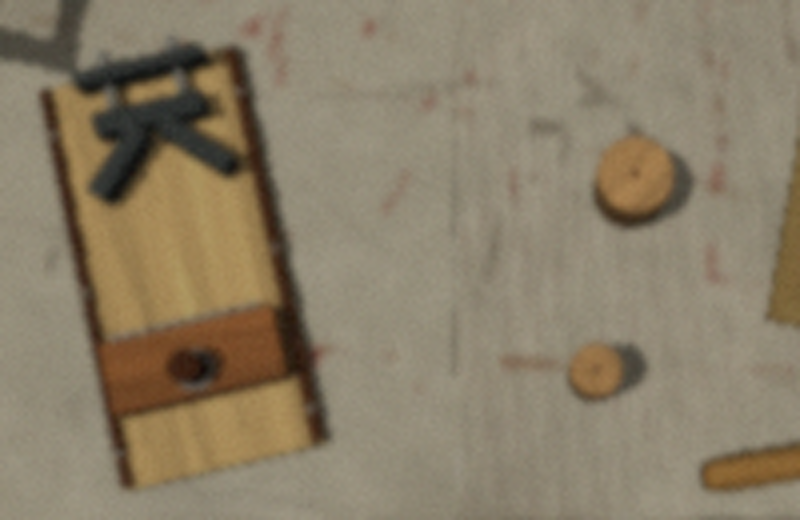

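View pics/sc.png

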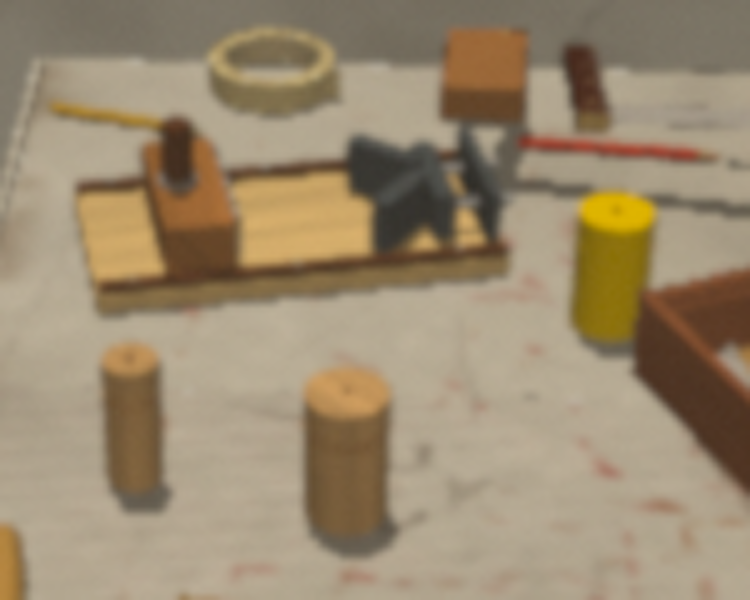

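Run:
```python
from h import *
t=np.load("top0.npz");s=np.load("side0.npz")
c=lambda pts:[[ (a+.5)/4-.5+190,(b+.5)/4-.5+190] for a,b in pts]
cor=plane(t,c([(126,487),(325,438),(238,48),(45,90)]),.022)[:,:2];print("corners nl nr fr fl\n",cor.round(4))
for i in range(4):print(np.linalg.norm(cor[i]-cor[(i+1)%4]).round(4))
ax=(cor[2]+cor[3]-cor[0]-cor[1]);ax/=np.linalg.norm(ax);print("yaw deg",np.degrees(np.arctan2(ax[1],ax[0])))
print("by 3 edges",[np.degrees(np.arctan2(*(v[::-1]))) for v in (cor[2]-cor[1],cor[3]-cor[0],-(np.array([[0,-1],[1,0]])@(cor[0]-cor[1])))])
org=cor.mean(0)-ax*.005;print("org",org)
print("grip",plane(t,c([(187,365)]),.100))
for n,p in(("blank",(634,177)),("slim",(597,370))):print(n,plane(t,c([p]),.089))
c2=lambda pts:[[ (a+.5)/5-.5+250,(b+.5)/5-.5+170] for a,b in pts]
print("side blank,slim,grip",plane(s,c2([(348,392),(131,359)]),.089),plane(s,c2([(178,124)]),.100))
# z_map wood
hsv=cv2.cvtColor(t["image"],cv2.COLOR_RGB2HSV)
for n,(x,y,r) in dict(blank=(348,234,16),slim=(339,282,12)).items():
    m=np.zeros(hsv.shape[:2],np.uint8);cv2.circle(m,(x,y),r,1,-1)
    mm=m&(hsv[...,1]>100)&(hsv[...,2]>120);v,u=np.nonzero(mm)
    (cc,rr)=cv2.minEnclosingCircle(np.c_[u,v].astype(np.float32));print(n,cc,rr,len(u),plane(t,[cc],.089),u.mean(),v.mean(),plane(t,[[u.mean(),v.mean()]],.089))
m=((hsv[...,2]<85)&(hsv[...,1]<110)).astype(np.uint8)
cv2.imwrite("pics/m.png",cv2.resize(m[190:320,190:390]*255,None,fx=4,fy=4,interpolation=0))
# rectified orthophoto at z=.055 in jig frame, 2px/mm
g=np.mgrid[-70:75:.5,-140:150:.5] # y,x mm
X=org[0]+(g[1]*ax[0]-g[0]*-1*-ax[1]*-1*-1)*.001 if 0 else org[0]+(g[1]*ax[0]-(-g[0])*ax[1])*.001
Y=org[1]+(g[1]*ax[1]+(-g[0])*ax[0])*.001
for z in(.015,.055):
    uv=proj(t,np.c_[X.ravel(),Y.ravel(),np.full(X.size,z)]).reshape(X.shape+(2,)).astype(np.float32)
    im=cv2.remap(t["image"],uv[...,0],uv[...,1],cv2.INTER_CUBIC)
    cv2.imwrite(f"pics/o{int(z*1000)}.png",im[:,:,::-1])
```

```text
corners nl nr fr fl
 [[0.3798 0.2326]
 [0.41   0.1003]
 [0.6751 0.1582]
 [0.6486 0.2901]]
0.1357
0.2713
0.1346
0.2749
yaw deg 12.198446574411221
by 3 edges [np.float64(12.320369246402262), np.float64(12.078105227199373), np.float64(12.85720505049114)]
org [0.52351247 0.19421278]
grip [[0.45483736 0.17992517 0.1       ]]
blank [[ 0.57089471 -0.10526557  0.089     ]]
slim [[ 0.44766638 -0.07850028  0.089     ]]
side blank,slim,grip [[ 0.57059506 -0.11226769  0.089     ]
 [ 0.44653286 -0.08443024  0.089     ]] [[0.45436747 0.17178513 0.1       ]]
blank (348.1388854980469, 233.0) 9.355278015136719 269 [[ 0.57316737 -0.10536315  0.089     ]] 348.32342007434943 232.92565055762083 [[ 0.57335158 -0.10584272  0.089     ]]
slim (338.3043518066406, 282.1739196777344) 6.358333587646484 121 [[ 0.44757113 -0.07705087  0.089     ]] 338.45454545454544 282.0082644628099 [[ 0.44798303 -0.07744158  0.089     ]]
```

View pics/o55.png

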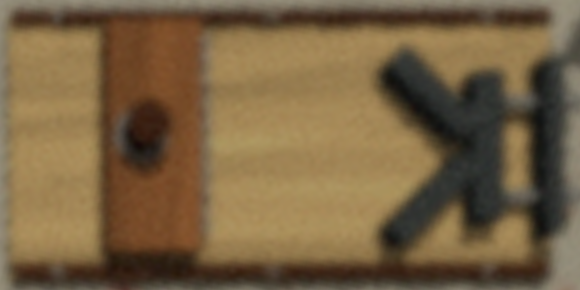

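View pics/o15.png

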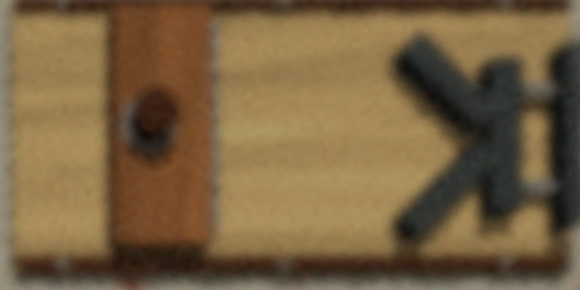

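Run:
```python
from h import *
for n,pts in(("top",[(300,230),(290,280),(150,225),(348,233),(338,282),(238,281),(230,250),(240,282),(267,170),(348,200),(320,320)]),("side",[(300,240),(360,220),(300,280),(319,249),(276,242),(380,260),(305,216),(350,260)])):
    f=np.load(n+"0.npz");o,d=ray(f,pts)
    for p,dd in zip(pts,d):
        Z=f["z_map"][p[1],p[0]];print(n,p,(o+dd*Z).round(4))
```

```text
top (300, 230) [ 0.598   0.0213 -0.0024]
top (290, 280) [ 0.4615  0.0503 -0.0036]
top (150, 225) [0.6192 0.4361 0.0026]
top (348, 233) [ 0.5732 -0.105   0.089 ]
top (338, 282) [ 0.4474 -0.0759  0.1   ]
top (238, 281) [0.4547 0.1763 0.0969]
top (230, 250) [0.5445 0.2113 0.012 ]
top (240, 282) [0.4527 0.1728 0.0861]
top (267, 170) [0.7453 0.103  0.0852]
top (348, 200) [ 0.6783 -0.1124  0.004 ]
top (320, 320) [ 0.3527 -0.0289  0.0031]
side (300, 240) [ 0.5075  0.0634 -0.0056]
side (360, 220) [ 0.7069  0.1881 -0.0027]
side (300, 280) [ 0.5179 -0.1473  0.001 ]
side (319, 249) [ 0.5701 -0.1116  0.085 ]
side (276, 242) [ 0.4461 -0.0767  0.0816]
side (380, 260) [ 0.7549 -0.041  -0.0011]
side (305, 216) [0.5186 0.1854 0.0103]
side (350, 260) [ 0.6636 -0.049   0.0024]
```

Run:
```python
from h import *
f=np.load("side0.npz");crop(f,110,220,200,350,6,"pics/gs.png")
from scipy.spatial.transform import Rotation as R
r=R.from_quat([8.48299726e-01,-5.29515988e-01,-4.9e-4,-3.9e-4]).as_matrix();print(r)
T=np.array([0.2744,-.5611,.2477]);print(proj(f,[T,T+r[:,2]*.017,T+r[:,2]*-.02]))
```

```text
[[ 4.39225156e-01 -8.98376918e-01 -4.18311261e-04]
 [-8.98376154e-01 -4.39225332e-01  1.18059946e-03]
 [-1.24435620e-03 -1.42748118e-04 -9.99999216e-01]]
[[156.40294817 314.75634133]
 [158.02375478 321.44856599]
 [154.45352748 306.69169347]]
```

View pics/gs.png

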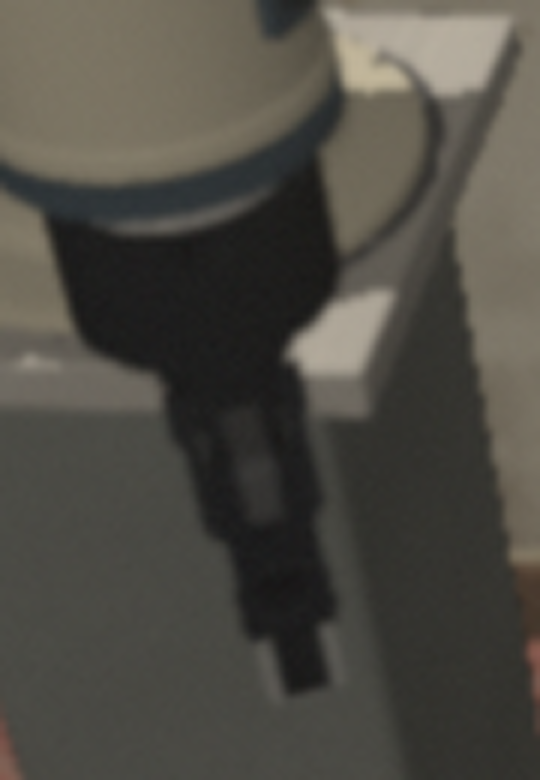

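```bash
python3 -m creep '[[[-13,-20,0,0],[-23,-39,0,0],[-26,-44,0,0],[-26,-44,0,0],[-26,-44,0,0],[-26,-44,0,0],[-26,-44,0,0],[-26,-44,0,0],[-26,-44,0,0],[-26,-44,0,0],[-23,-39,0,0],[-9,-16,0,0]]]' 85
python3 -m creep '[[[0,0,0,7],[0,0,0,6.8],[0,0,0,0],[0,0,0,0]]]'
python3 - <<'E'
from station import *
from h import *
from scipy.spatial.transform import Rotation as R
s=observe();r=R.from_quat(s["ee_rot"]).as_matrix();print(s["t"],s["ee_pos"],r,s["ft_force"])
print("to blank in tool mm",r.T@(np.array([.572,-.108,.068])-s["ee_pos"])*1000)
for n in("top","side"):
    f=grab_frame(n);np.savez(n+"1.npz",**f)
    print(n,proj(f,s["ee_pos"]))
f=np.load("side1.npz");crop(f,240,130,400,290,3,"pics/s1.png")
f=np.load("top1.npz");crop(f,220,150,420,300,4,"pics/t1.png")
E
```

```text
t: 1.3
ee_pos: [0.5686, -0.1128, 0.248]
ee_rot: [0.849, -0.528, -0.0, -0.0]
ft_force: [-1.1, -1.1, -0.3]
opening: 0.995
t: 1.7
ee_pos: [0.5669, -0.1163, 0.2481]
ee_rot: [0.78, -0.626, -0.0, 0.0]
ft_force: [0.0, -0.7, 0.6]
opening: 0.996
1.7 [ 0.56694195 -0.11627242  0.24812229] [[ 2.15747940e-01 -9.76449033e-01 -3.34312356e-04]
 [-9.76449077e-01 -2.15747981e-01  9.14031132e-05]
 [-1.61377697e-04  3.06718958e-04 -9.99999940e-01]] [ 0.04400534 -0.72631855  0.57490675]
to blank in tool mm [ -6.95726876  -6.7789311  180.12134382]
top [[356.76731395 224.90650334]]
side [[318.70140877 199.004262  ]]
```

View pics/s1.png

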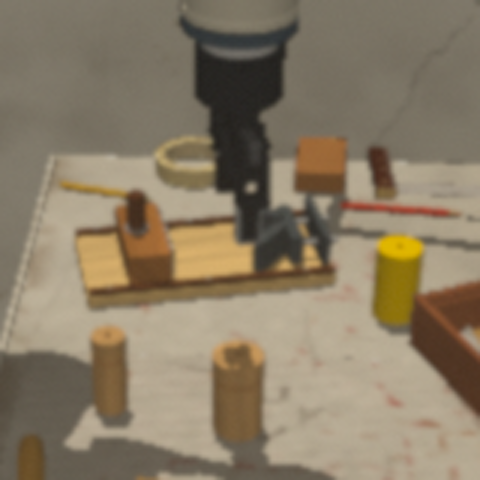

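View pics/t1.png

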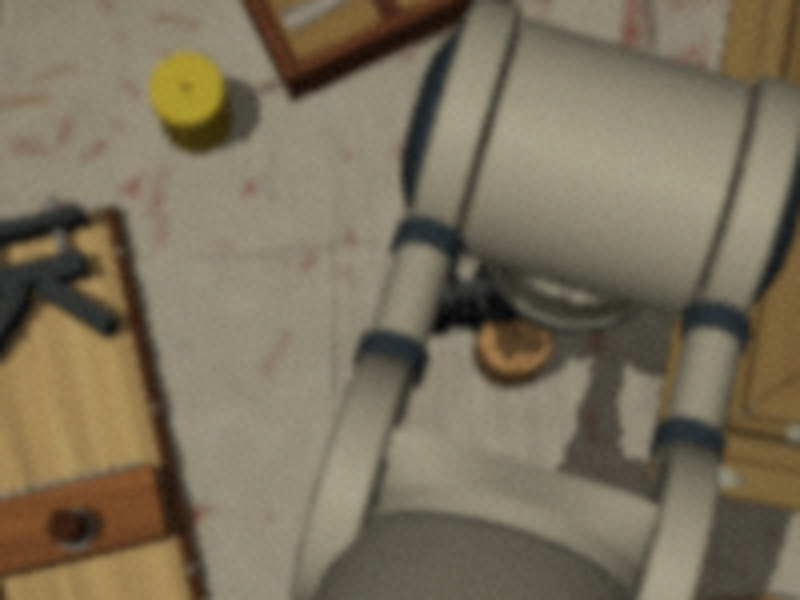

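```bash
python3 -m creep '[[[-7,-6.8,30,0],[0,0,40,0],[0,0,40,0],[0,0,25,0],[0,0,0,0],[0,0,0,0]]]' 85
python3 - <<'E'
from station import *
from h import *
from scipy.spatial.transform import Rotation as R
s=observe();r=R.from_quat(s["ee_rot"]).as_matrix();print(s["t"],s["ee_pos"],s["ft_force"])
print("to blank in tool mm",r.T@(np.array([.572,-.108,.068])-s["ee_pos"])*1000)
for n in("side",):
    f=grab_frame(n);np.savez(n+"2.npz",**f)
    print(n,proj(f,[s["ee_pos"],s["ee_pos"]+r[:,0]*.0425+r[:,2]*.017,s["ee_pos"]-r[:,0]*.0425+r[:,2]*.017]))
crop(f,270,180,390,290,5,"pics/s2.png")
E
```

```text
t: 2.4
ee_pos: [0.5724, -0.1082, 0.1139]
ee_rot: [0.779, -0.627, -0.0, 0.0]
ft_force: [0.1, 0.4, 0.7]
opening: 0.997
2.4 [ 0.57244547 -0.10815367  0.11386269] [0.10829956 0.36753248 0.6831715 ]
to blank in tool mm [-0.24326633  0.39993898 45.86271834]
side [[320.02663047 239.84752522]
 [323.0266885  253.67106748]
 [316.98432835 236.50615676]]
```

View pics/s2.png

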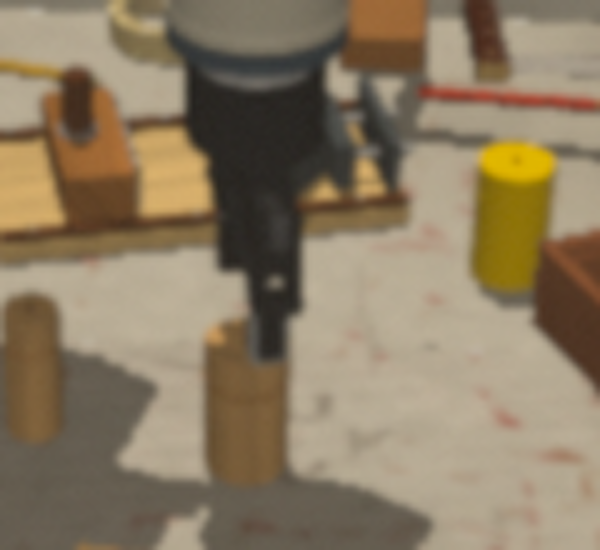

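```bash
python3 -m creep '[[[2,1.9,10,0],[0,0,18,0],[0,0,18,0],[0,0,0,0],[0,0,0,0]]]' 85 && python3 -m creep '[[[0,0,0,0],[0,0,0,0],[0,0,0,0],[0,0,0,0],[0,0,0,0],[0,0,0,0],[0,0,0,0],[0,0,0,0]]]' 46 40
```

```text
t: 2.95
ee_pos: [0.571, -0.1105, 0.0679]
ee_rot: [0.779, -0.628, 0.0, -0.0]
ft_force: [-0.3, 0.6, -0.1]
opening: 0.994
t: 3.75
ee_pos: [0.5712, -0.1104, 0.0681]
ee_rot: [0.779, -0.628, 0.001, -0.0]
ft_force: [-1.5, 0.0, 8.0]
opening: 0.575
```

```bash
python3 -m creep '[[[0,0,-10,0],[0,0,-30,0],[0,0,-40,0],[0,0,-30,0],[0,0,-10,0],[0,0,0,0],[0,0,0,0]]]' 44 40
python3 - <<'E'
from station import *
from h import *
from scipy.spatial.transform import Rotation as R
s=observe();r=R.from_quat(s["ee_rot"]).as_matrix();print(s["t"],s["ee_pos"],s["ft_force"],s["opening"])
for n in("side","top"):
    f=grab_frame(n);np.savez(n+"3.npz",**f)
    print(n,proj(f,[s["ee_pos"],s["ee_pos"]+[0,0,.021],s["ee_pos"]+[0,0,-.064]]))
    crop(f,*((270,130,390,290) if n=="side" else (190,180,390,320)),4,f"pics/{n}3.png")
E
```

```text
t: 4.45
ee_pos: [0.5702, -0.1101, 0.1864]
ee_rot: [0.779, -0.628, -0.001, 0.0]
ft_force: [-0.7, -0.4, -1.6]
opening: 0.575
4.45 [ 0.57023479 -0.11011539  0.18641444] [-0.66858565 -0.39640081 -1.57032705] 0.5750533230695225
side [[319.6298065  217.95094836]
 [319.75361565 211.23835158]
 [319.26600973 237.67455195]]
top [[352.34830351 227.93736232]
 [352.89775994 226.48523692]
 [350.77958226 232.08256308]]
```

View pics/side3.png

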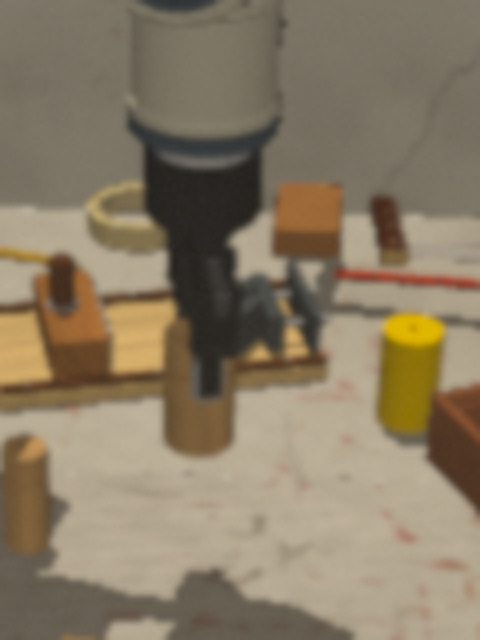

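View pics/top3.png

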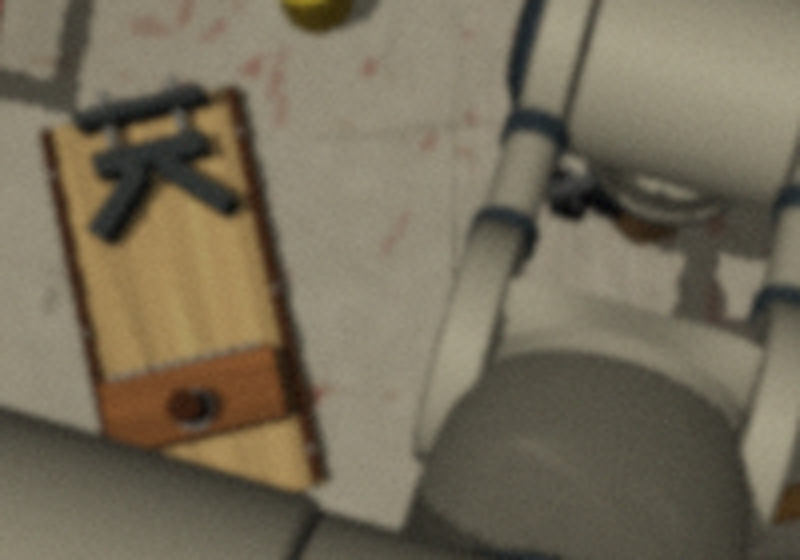

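Run:
```python
from h import *
im=cv2.imread("pics/o55.png");g=im.max(2).astype(int)
for c in range(385,475,8):
    col=g[:,c];d=np.where(col<95)[0];d=d[(d>30)&(d<262)]
    if len(d):
        br=np.where(np.diff(d)>3)[0];print(-140+c*.5,[ (70-a[0]*.5,70-a[-1]*.5) for a in np.split(d,br+1)])
# jig side strips center at z=.022: 
org=np.array([.5235,.1942]);a=np.radians(12.3)
ax=np.array([np.cos(a),np.sin(a)]);ay=np.array([-ax[1],ax[0]])
for x,y in((25,-2.5),(60,-2.5)):print(x,y,org+ax*x*.001+ay*y*.001+[-.001,-.005])
gr=np.array([.4548,.1799]);print("grip jig",(gr-org)@ax,(gr-org)@ay)
```

```text
52.5 [(np.float64(38.0), np.float64(23.0)), (np.float64(-41.5), np.float64(-60.5))]
56.5 [(np.float64(41.0), np.float64(18.0)), (np.float64(-38.0), np.float64(-60.5))]
60.5 [(np.float64(44.0), np.float64(14.0)), (np.float64(-33.5), np.float64(-60.5))]
64.5 [(np.float64(44.5), np.float64(8.5)), (np.float64(-30.0), np.float64(-54.5))]
68.5 [(np.float64(41.5), np.float64(6.5)), (np.float64(-26.0), np.float64(-50.0))]
72.5 [(np.float64(37.5), np.float64(3.0)), (np.float64(-22.0), np.float64(-46.0))]
76.5 [(np.float64(33.0), np.float64(-2.5)), (np.float64(-18.0), np.float64(-41.0))]
80.5 [(np.float64(29.0), np.float64(-7.0)), (np.float64(-11.5), np.float64(-36.5))]
84.5 [(np.float64(25.5), np.float64(-32.5))]
88.5 [(np.float64(25.0), np.float64(-32.0))]
92.5 [(np.float64(30.5), np.float64(-45.0))]
96.5 [(np.float64(33.0), np.float64(-48.0))]
25 -2.5 [0.54745872 0.19208315]
60 -2.5 [0.58165531 0.19953921]
grip jig -0.07016936548743476 0.0006634358226666114
```

```bash
python3 -m creep '[[[-15,-2,0,0],[-30,-4,0,0],[-40,-6,0,0],[-40,-6,0,0],[-40,-6,0,0],[-40,-6,0,0],[-40,-6,0,0],[-30,-4,0,0],[-20,-2,0,0],[-6,0,0,0],[0,0,0,0],[0,0,0,0]]]'
python3 - <<'E'
from station import *
from h import *
from scipy.spatial.transform import Rotation as R
s=observe();r=R.from_quat(s["ee_rot"]).as_matrix();print(s["t"],s["ee_pos"],s["ft_force"],s["opening"])
print("togo",r.T@(np.array([.5472,.1933,.083])-s["ee_pos"])*1000, "yaw tx",np.degrees(np.arctan2(r[1,0],r[0,0])))
for n in("side",):
    f=grab_frame(n);np.savez(n+"4.npz",**f)
    crop(f,230,110,390,240,5,f"pics/{n}4.png")
E
```

```text
t: 5.75
ee_pos: [0.5477, 0.1922, 0.1869]
ee_rot: [0.779, -0.628, -0.0, 0.0]
ft_force: [0.0, 0.4, -1.4]
opening: 0.573
5.75 [0.54769793 0.19222649 0.18689901] [ 0.00375464  0.38789532 -1.37363376] 0.5725048101138919
togo [ -1.17854654   0.17653026 103.89891306] yaw tx -77.74827351154379
```

View pics/side4.png

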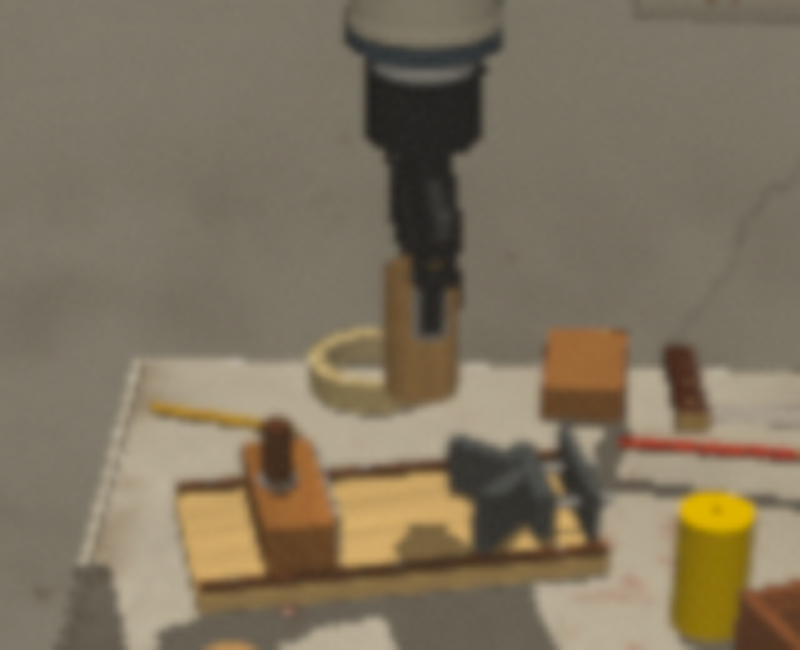

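```bash
python3 -m creep '[[[-1,0,20,0],[0,0,30,0],[0,0,25,0],[0,0,15,0],[0,0,5,0],[0,0,0,0],[0,0,0,0]]]'
python3 - <<'E'
from station import *
from h import *
s=observe();print(s["t"],s["ee_pos"],s["ft_force"],s["opening"])
for n in("side","top"):
    f=grab_frame(n);np.savez(n+"5.npz",**f)
    crop(f,*((250,150,380,250) if n=="side" else (180,180,330,300)),5,f"pics/{n}5.png")
    if n=="side":print(proj(f,[s["ee_pos"]+[0,0,-.064],[.5472,.1933,.015]]))
E
```

```text
t: 6.5
ee_pos: [0.5483, 0.1935, 0.0931]
ee_rot: [0.778, -0.628, 0.0, -0.0]
ft_force: [0.4, -0.4, -1.0]
opening: 0.577
6.5 [0.54825313 0.19346311 0.0930676 ] [ 0.36390344 -0.3735851  -0.96896157] 0.5774453056772128
[[313.80624154 210.22496239]
 [313.45977783 213.78827725]]
```

View pics/side5.png

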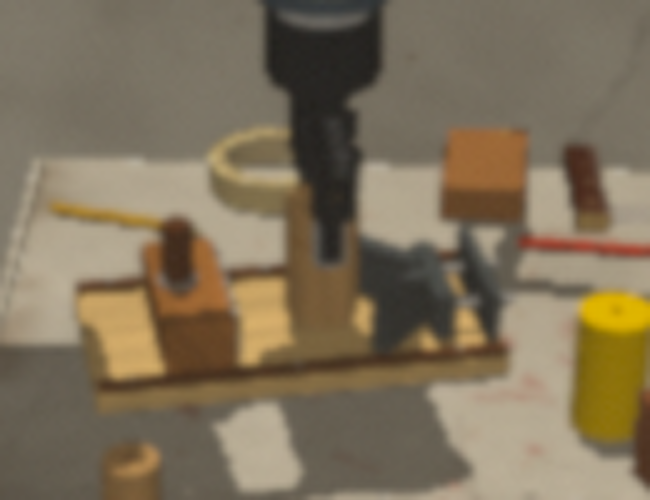

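View pics/top5.png

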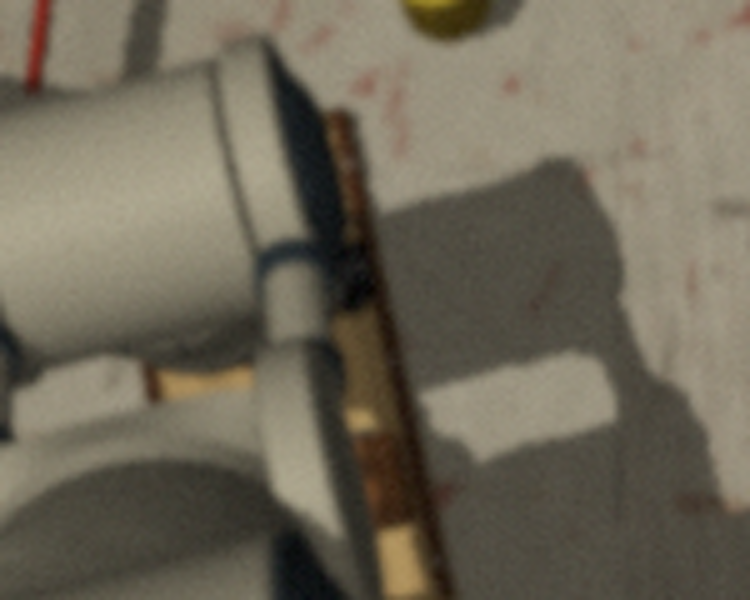

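```bash
python3 -m creep '[[[0,0,5,0],[0,0,4,0],[0,0,2.5,0],[0,0,0,0],[0,0,0,0]]]' ; python3 -m creep '[[[0,0,0.7,0],[0,0,0,0],[0,0,0,0]]]';python3 -m creep '[[[0,0,0.7,0],[0,0,0,0],[0,0,0,0]]]'
```

```text
t: 7.1
ee_pos: [0.5477, 0.1938, 0.0807]
ee_rot: [0.779, -0.628, -0.0, 0.0]
ft_force: [0.0, 0.6, -1.3]
opening: 0.576
t: 7.4
ee_pos: [0.5478, 0.1938, 0.0801]
ee_rot: [0.779, -0.628, 0.0, -0.0]
ft_force: [-0.5, 0.0, -1.2]
opening: 0.573
t: 7.7
ee_pos: [0.5477, 0.1937, 0.0794]
ee_rot: [0.779, -0.628, -0.0, 0.0]
ft_force: [-0.1, 0.7, -1.9]
opening: 0.573
```

```bash
for i in 1 2; do python3 -m creep '[[[0,0,0.5,0],[0,0,0,0],[0,0,0,0]]]'|grep -E "ee_pos|ft"; done
```

```text
ee_pos: [0.5478, 0.1937, 0.079]
ft_force: [-0.3, 0.6, 1.4]
ee_pos: [0.5478, 0.1938, 0.0789]
ft_force: [-3.5, -1.8, 10.0]
```

```bash
python3 -m creep '[[[0,0,-0.4,0],[0,0,0,0],[0,0,0,0]]]'|grep -E "ee_pos|ft"; python3 -m creep '[[[0,0,0,0],[0,0,0,0],[0,0,0,0],[0,0,0,0]]]' 54 20; python3 -m creep '[[[0,0,0,0],[0,0,0,0],[0,0,0,0],[0,0,0,0]]]' 72 20
```

```text
ee_pos: [0.5477, 0.1938, 0.0789]
ft_force: [-1.2, -0.9, 5.5]
t: 9.0
ee_pos: [0.5477, 0.1937, 0.0787]
ee_rot: [0.779, -0.628, -0.0, 0.0]
ft_force: [0.4, 0.7, 0.7]
opening: 0.635
t: 9.4
ee_pos: [0.5477, 0.1937, 0.0788]
ee_rot: [0.779, -0.628, -0.0, -0.0]
ft_force: [-0.5, 0.2, 0.3]
opening: 0.843
```

```bash
python3 -m creep '[[[0,0,-5,0],[0,0,-15,0],[0,0,-25,0],[0,0,-35,0],[0,0,-35,0],[0,0,-20,0],[0,0,-5,0],[0,0,0,0]]]'
python3 - <<'E'
from station import *
from h import *
s=observe();print(s["t"],s["ee_pos"],s["ft_force"],s["opening"])
f=grab_frame("side");np.savez("side6.npz",**f);crop(f,250,130,380,250,5,"pics/side6.png")
E
```

```text
t: 10.2
ee_pos: [0.5479, 0.1938, 0.2193]
ee_rot: [0.779, -0.628, 0.0, -0.0]
ft_force: [0.3, 1.1, -1.2]
opening: 0.84
10.2 [0.54786918 0.19376943 0.21933375] [ 0.2790004   1.06809298 -1.21469057] 0.8396276984752927
```

View pics/side6.png

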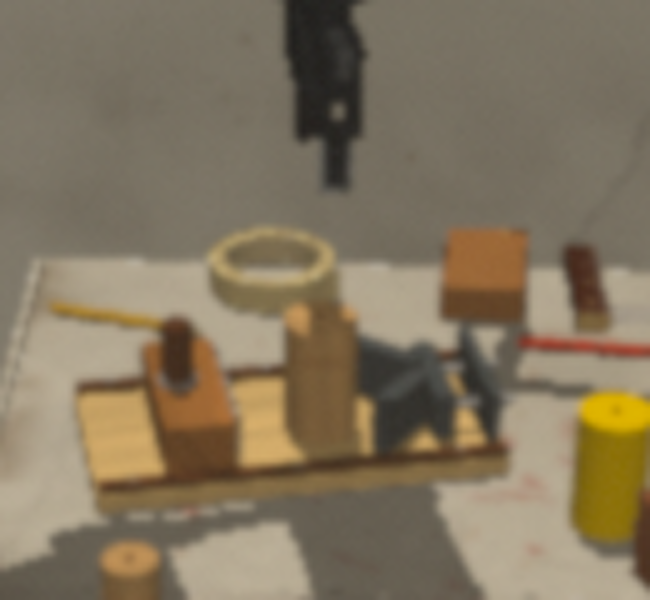

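```bash
python3 -m creep '[[[0,15,0,0],[-1,30,0,0],[0,40,0,0],[0,40,0,0],[0,22,0,0],[0,9,0,0],[0,0,0,0],[0,0,0,0],[0,0,0,0],[0,0,0,0]]]' 0 20
python3 -m creep '[[[0,0,20,0],[0,0,35,0],[0,0,35,0],[0,0,15,0],[0,0,0,0],[0,0,0,0]]]'
python3 - <<'E'
from station import *
from h import *
from scipy.spatial.transform import Rotation as R
s=observe();print(s["t"],s["ee_pos"],s["ft_force"],s["opening"])
r=R.from_quat(s["ee_rot"]).as_matrix()
print("to grip tool mm",r.T@(np.array([.4538,.1749,.082])-s["ee_pos"])*1000)
f=grab_frame("side");np.savez("side7.npz",**f);crop(f,240,130,370,250,5,"pics/side7.png")
f=grab_frame("top");crop(f,180,180,330,300,5,"pics/top7.png")
E
```

```text
t: 11.25
ee_pos: [0.3959, 0.1617, 0.2186]
ee_rot: [0.779, -0.628, 0.0, -0.0]
ft_force: [-0.9, -0.3, 0.6]
opening: 0.006
t: 11.85
ee_pos: [0.3955, 0.1617, 0.114]
ee_rot: [0.779, -0.628, -0.0, 0.0]
ft_force: [0.0, 0.1, 0.2]
opening: 0.0
11.85 [0.39547071 0.16167855 0.11398059] [0.02055424 0.12538994 0.16804916] 0.0004955987442546857
to grip tool mm [ -0.53998155 -59.81613244  31.9626341 ]
```

View pics/side7.png

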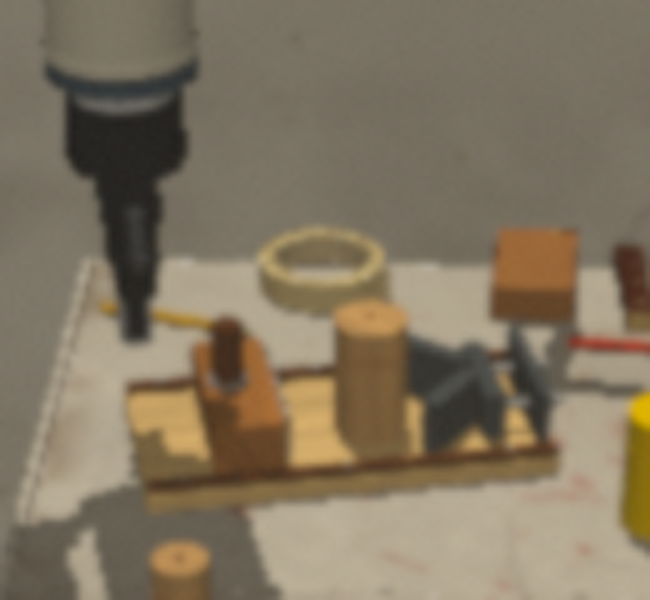

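View pics/top7.png

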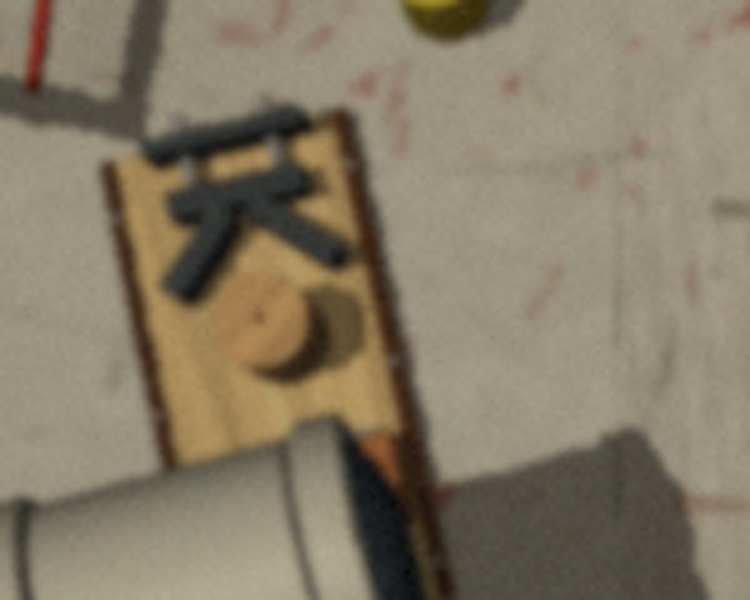

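```bash
python3 -m creep '[[[0,0,15,0],[0,0,14,0],[0,0,3,0],[0,0,0,0],[0,-12,0,0],[0,-12,0,0],[0,-8,0,0],[0,0,0,0]]]'
python3 -m creep '[[[0,-3,0,0],[0,-3,0,0],[0,-3,0,0],[0,0,0,0]]]'; python3 -m creep '[[[0,-3,0,0],[0,-3,0,0],[0,-3,0,0],[0,-3,0,0]]]'
```

```text
t: 12.75
ee_pos: [0.4283, 0.1688, 0.0821]
ee_rot: [0.779, -0.628, 0.001, -0.001]
ft_force: [0.1, -1.0, -0.1]
opening: 0.003
t: 13.15
ee_pos: [0.435, 0.1703, 0.0817]
ee_rot: [0.779, -0.628, -0.0, 0.0]
ft_force: [-1.7, -0.4, 0.4]
opening: -0.001
t: 13.55
ee_pos: [0.4469, 0.1729, 0.0817]
ee_rot: [0.779, -0.628, -0.0, 0.0]
ft_force: [-4.6, -0.3, 0.7]
opening: 0.001
```

```bash
python3 -m creep '[[[0,-3,0,0],[0,-3,0,0],[0,-3,0,0],[0,-3,0,0],[0,-3,0,0],[0,-3,0,0]]]'|grep -E "ee_pos|ft"; python3 -m creep '[[[0,-2,0,0],[0,-2,0,0],[0,-2,0,0],[0,-2,0,0],[0,-2,0,0],[0,-2,0,0]]]'|grep -E "ee_pos|ft"
python3 - <<'E'
from station import *
from h import *
f=grab_frame("side");crop(f,240,130,370,250,5,"pics/side8.png")
E
```

```text
ee_pos: [0.4647, 0.1767, 0.0817]
ft_force: [-4.3, -0.8, 0.5]
ee_pos: [0.4763, 0.1792, 0.0818]
ft_force: [-5.2, 0.2, -0.5]
```

View pics/side8.png

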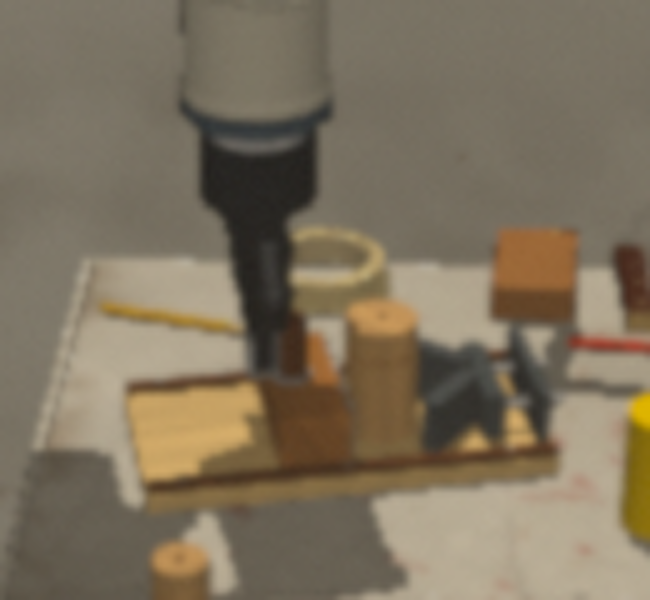

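```bash
python3 -m creep '[[[0,-2,0,0],[0,-2,0,0],[0,-2,0,0],[0,-2,0,0],[0,-2,0,0],[0,-2,0,0],[0,-2,0,0]]]'|grep -E "ee_pos|ft"; for i in 1 2; do python3 -m creep '[[[0,-1,0,0],[0,-1,0,0],[0,-1,0,0]]]'|grep -E "ee_pos|ft"; done
```

```text
ee_pos: [0.49, 0.1822, 0.0818]
ft_force: [-5.1, 0.5, 0.1]
ee_pos: [0.4929, 0.1828, 0.0818]
ft_force: [-4.2, 1.4, -1.3]
ee_pos: [0.4958, 0.1835, 0.0818]
ft_force: [-5.9, 1.9, -0.8]
```

Run:
```python
from station import *
from h import *
f=grab_frame("side");crop(f,260,150,360,240,6,"pics/side9.png")
f=grab_frame("top");crop(f,190,200,290,290,6,"pics/top9.png")
```

```text
(no output)
```

View pics/side9.png

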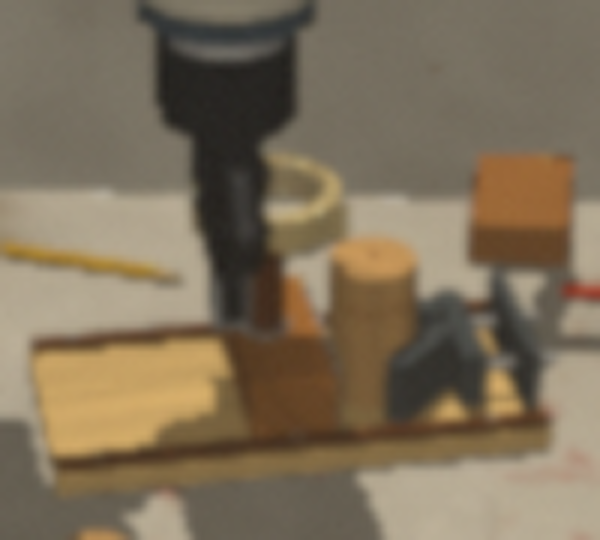

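View pics/top9.png

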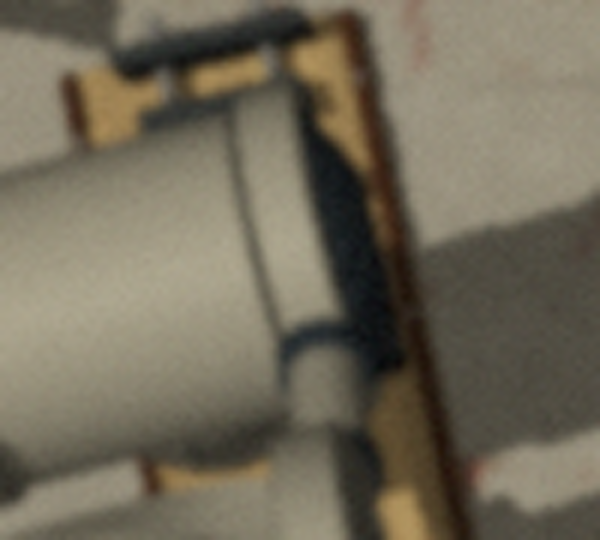

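```bash
for i in 1 2 3; do python3 -m creep '[[[0,-1,0,0],[0,-1,0,0],[0,0,0,0]]]'|grep -E "ee_pos|ft"; done
```

```text
ee_pos: [0.4978, 0.1839, 0.0818]
ft_force: [-4.1, -0.2, -0.4]
ee_pos: [0.4997, 0.1843, 0.0818]
ft_force: [-4.8, 0.4, -0.1]
ee_pos: [0.5011, 0.1846, 0.0817]
ft_force: [-7.2, 0.1, 2.4]
```

```bash
python3 -m creep '[[[0,0,0,0]]]'|grep -E "ee_pos|ft"; for i in 1 2; do python3 -m creep '[[[0,-0.3,0,0],[0,0,0,0]]]'|grep -E "ee_pos|ft"; done
```

```text
ee_pos: [0.5011, 0.1846, 0.0817]
ft_force: [-7.4, -0.8, 1.2]
ee_pos: [0.5012, 0.1847, 0.0817]
ft_force: [-8.1, -0.5, 2.7]
ee_pos: [0.5012, 0.1847, 0.0817]
ft_force: [-9.9, -1.2, 2.1]
```

```bash
for i in 1 2; do python3 -m creep '[[[0,-0.3,0,0],[0,0,0,0]]]'|grep -E "ee_pos|ft"; done
```

```text
ee_pos: [0.5012, 0.1847, 0.0816]
ft_force: [-10.7, -1.4, 5.1]
ee_pos: [0.5013, 0.1847, 0.0817]
ft_force: [-13.2, -1.0, 6.7]
```

```bash
python3 -m creep '[[[0,-0.2,0,0],[0,0,0,0],[0,0,0,0]]]'|grep -E "ee_pos|ft"; python3 -m creep '[[[0,0,0,0],[0,0,0,0],[0,0,0,0]]]'|grep -E "ee_pos|ft"
python3 - <<'E'
from station import *
from h import *
f=grab_frame("side");crop(f,260,150,360,240,6,"pics/side10.png")
print(np.mean([observe()["ft_force"] for i in range(3)],0))
E
```

```text
ee_pos: [0.5013, 0.1847, 0.0816]
ft_force: [-14.1, -1.7, 6.6]
ee_pos: [0.5013, 0.1847, 0.0817]
ft_force: [-12.7, -1.5, 6.1]
[-13.69788461  -1.34026669   6.8164275 ]
```

View pics/side10.png

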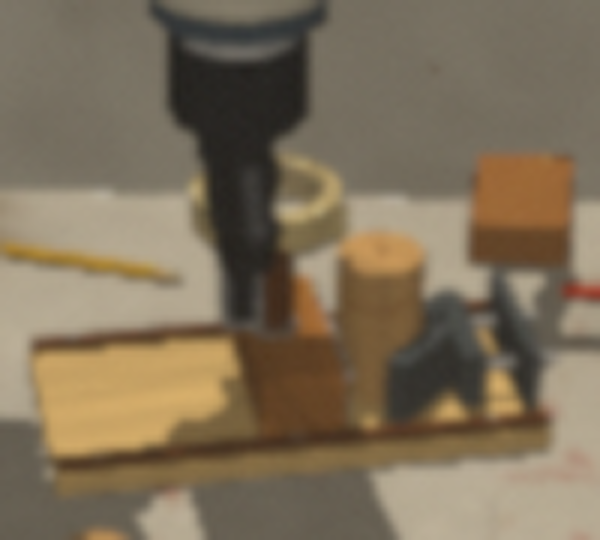

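```bash
python3 -m creep '[[[0,0.5,0,0],[0,0.5,0,0],[0,1,0,0],[0,3,0,0],[0,8,0,0],[0,15,0,0],[0,20,0,0],[0,10,0,0],[0,0,0,0],[0,0,0,0]]]'|grep -E "ee_pos|ft"
python3 -m creep '[[[0,0,-20,0],[0,0,-40,0],[0,0,-45,0],[0,0,-45,0],[0,0,-20,0],[0,40,0,0],[25,30,0,0],[45,0,0,0],[45,0,0,0],[45,0,0,0],[45,0,0,0],[45,0,0,0]]]'
python3 -m creep '[[[45,0,0,0],[40,0,0,0],[20,0,0,0],[0,0,0,0],[0,0,0,0],[0,0,0,0]]]'
python3 - <<'E'
from station import *
from h import *
s=observe();print(s["t"],s["ee_pos"],s["ft_force"])
for n in("side","top"):
    f=grab_frame(n);np.savez(n+"11.npz",**f)
    crop(f,*((260,150,380,250) if n=="side" else (190,195,300,315)),5,f"pics/{n}11.png")
E
```

```text
ee_pos: [0.4472, 0.1729, 0.082]
ft_force: [0.0, 0.8, 0.1]
t: 20.85
ee_pos: [0.432, -0.0888, 0.2523]
ee_rot: [0.778, -0.628, 0.001, -0.0]
ft_force: [1.7, -0.1, 0.3]
opening: 0.001
t: 21.45
ee_pos: [0.4533, -0.1884, 0.2518]
ee_rot: [0.779, -0.627, -0.0, -0.0]
ft_force: [-0.8, 0.1, -0.0]
opening: -0.001
21.45 [ 0.45331063 -0.18841947  0.251849  ] [-0.78185968  0.06307504 -0.01746551]
```

View pics/side11.png

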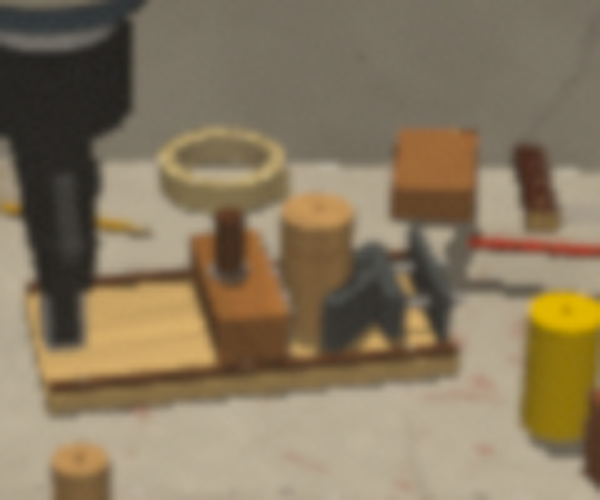

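View pics/top11.png

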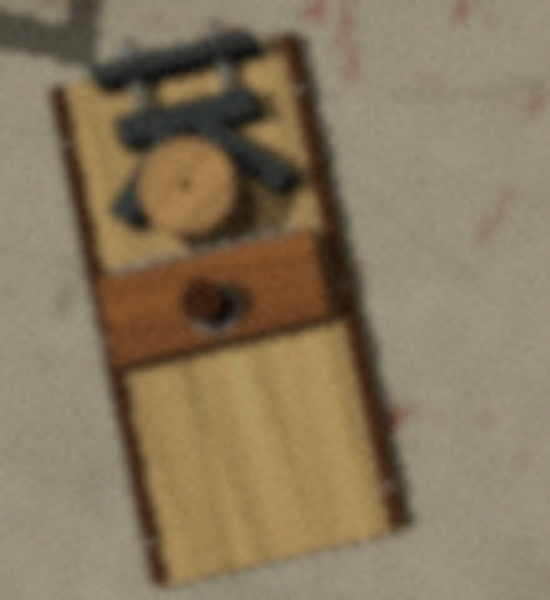

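Run:
```python
from h import *
f=np.load("top11.npz")
c=lambda a,b:[(a+.5)/5-.5+190,(b+.5)/5-.5+195]
org=np.array([.5235,.1942]);a=np.radians(12.3);ax=np.array([np.cos(a),np.sin(a)]);ay=np.array([-ax[1],ax[0]])
for n,p,z in(("blank",(187,188),.1),("grip",(206,300),.1),("jaw fl",(104,277),.055),("jaw fr",(318,234),.055)):
    w=plane(f,[c(*p)],z)[0,:2];print(n,w,((w-org)@ax*1000).round(1),((w-org)@ay*1000).round(1))
# blank centroid via mask
g=np.mgrid[-70:75:.5,-140:150:.5];X=org[0]+(g[1]*ax[0]+g[0]*ax[1])*.001;Y=org[1]+(g[1]*ax[1]-g[0]*ax[0])*.001
for z in(.055,.1):
    uv=proj(f,np.c_[X.ravel(),Y.ravel(),np.full(X.size,z)]).reshape(X.shape+(2,)).astype(np.float32)
    cv2.imwrite(f"pics/of{int(z*1000)}.png",cv2.remap(f["image"],uv[...,0],uv[...,1],cv2.INTER_CUBIC)[:,:,::-1])
```

```text
blank [0.57942955 0.20441514] 56.8 -1.9
grip [0.52169856 0.19432645] -1.7 0.5
jaw fl [0.54005565 0.25583847] 29.3 56.7
jaw fr [0.5607902  0.14286956] 25.5 -58.1
```

View pics/of55.png

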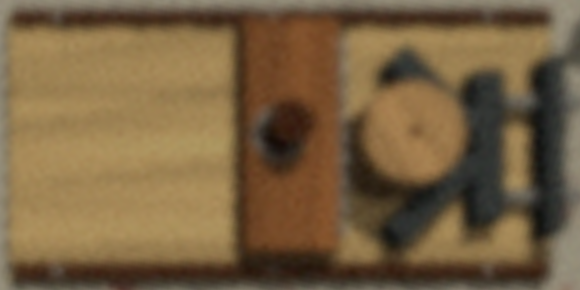

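View pics/of100.png

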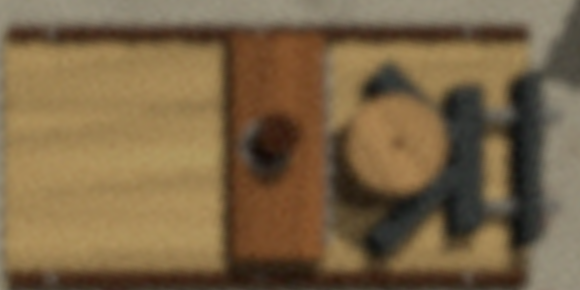

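Run:
```python
from station import *
print(observe()["t"]);print(job_done())
```

```text
21.55
the job is handed in; nothing more can be done
None
```

The thicker blank is standing in the V with the jaw closed against it, and the job was handed in at 21.6 s.

I gripped the blank and set it upright on the bed between the jaw and the V-block. I then pushed the jaw's grip from behind with closed fingers until the blank came to a hard stop. At that point the wrist read about 13.5 N along the slide. Taking off about 4 N of drag leaves roughly 9.5 N of push, inside the 8 to 13 N asked for. I then backed away and moved the arm clear, with no contact force left.

**Last checks:**
- **Seating:** the top view puts the blank's axis 57 mm along the jig and 2 mm off its middle line. The V's measured seat is at about 58 mm and 1 mm, which agrees within the camera error.
- **Jaw:** its face lies at about 32 mm and the back of the blank at about 32 mm, so the jaw is closed against it.
- **Other things on the bench:** I did not touch any of them. The ones in view in the last pictures look to be where they were.

**What disagreed or is less certain:**
- The two cameras differed by about 7 mm across the bench. I settled this from where the gripper closed on the blank.
- Contact with both faces of the V is inferred from the hard stop and the position. It was not measured directly.
- An upward force of about 6 to 7 N appeared on the tool during the push and was gone after I backed off.

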